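# Set out the registration place beside the tube tray

### The job

Ready the registration place for the next batch of samples: lay the ink pad flat on the bench midway between the full tube tray and the open tube rack, level with the middle of both, and stand the hand stamp upright on the middle of the pad. Set the wide steel cup upright on the bench in front of the middle of the tray, on the robot's side and about 4 cm clear of it, and stand the narrow steel cup right down inside it so that the two handles point opposite ways. Leave the two small capped specimen jars where they stand.

Things in the scene. Friction and masses are not known exactly. Their poses are not given: they have to be found in the camera images.
- tray: fixed white foam tray packed with 35 capped sample tubes. Foam 110 (x) x 150 (y) x 40 tall, tubes to 88. Origin: centre of its underside, on the bench. Its own -x side is its front and faces the robot. It stands left or right of the rack, in line with it (same yaw, within 5 mm in x), centres about 300 apart in y, so a gap of about 150 is between them.
- rack: fixed open white two-tier tube rack with upright end plates and only four tubes in it. 90 (x) x 150 (y) x 100 tall. Origin: centre of its underside, on the bench; axes like the tray's.
- ink_pad: loose ink pad, a flat rectangular metal tin with a dark felt top, 60 (x) x 88 (y) x 20 tall, about 140 g. Origin: centre of its underside; z up. It may be laid at any yaw.
- stamp: loose hand stamp standing upright: rectangular rubber foot 34 (x) x 44 (y) x 16 tall, a thin neck, and a round wooden knob of 24 diameter from 36 to 76 above its underside. About 90 g. Origin: centre of its underside; z up along the knob. Any yaw will do.
- wide_cup: loose wide low steel cup, open on top: outer diameter 66 at foot, 68 at rim, 55 tall, wall 3, floor 4. A hook-shaped handle of 8 mm bar on its own +x side reaches 66 from the axis and rises to 70 above the underside (higher than the rim). About 160 g. Origin: centre of its underside; z up. It may stand at any yaw.
- narrow_cup: loose narrow tall steel cup, open on top: outer diameter 46 at foot, 50 at rim, 90 tall, wall 3. A loop handle of 7 mm bar on its own +x side, 58 to 88 above the underside, reaches 62 from the axis. About 120 g. Origin: centre of its underside; z up. Nested fully down, its underside is 4 above the wide cup's and its top 39 above that cup's rim.
- narrow_handle (a point): middle of the outer bar of the narrow cup's loop handle, 58 from the cup's axis along its own +x and 73 above its underside
- jar_a: a small squat capped specimen jar, 40 dia x 55 tall, a bystander; origin at the centre of its underside. Stands left of the robot's centre line.
- jar_b: a small squat capped specimen jar, 40 dia x 55 tall, a bystander; origin at the centre of its underside. Stands right of the robot's centre line.
There are look-alikes about, which are no part of the job. Leave any red look-alike of the wide_cup alone. Several things look just like the ink_pad: the one meant starts farthest to the robot's left.

How it is judged:
By the outcome, as a careful person would: the job done as asked, in the order asked, and still so for the second after the job is handed in, with the robot touching nothing.
It also fails if it takes over 115 s, if anything falls off the work surface, if the arm or the gripper's body presses on something with over 40 N, if the wrist force passes 120 N, or if a joint passes its speed limit or range.

### The arm

A 7-joint arm with a two-finger parallel gripper is mounted at the origin on the work surface. World frame = base frame: x ahead of the robot, y to its left, z up, the work surface at z = 0. Lengths are in m, angles in rad, forces in N, time in s.
With the tool pointing down it reaches from about 0.4 to 0.875 m from the base axis. Payload 6.5 kg.
Tool frame: the origin (TCP) lies on the centre line of the jaws, within the pads' length; the fingertips stand robot.tcp_to_tips ahead of it and the grasp point (between the pads) is the TCP (robot.tcp_to_tips is the distance from the TCP to the fingertips, in m); z points along the fingers, y is the line along which they close (so a half turn about z gives the same grasp; the last joint's range is limited). The gripper opens to 88 mm and grips with 3 to 60 N. Pads are 18 mm wide; open, the fingers measure 123 mm over their backs; the gripper's body (75 mm by 187 mm) begins 45 mm behind the grasp point.
Start: joints at [-1.359, 0.536, -0.004, 1.538, 0.003, 1.067, -0.071], TCP at [0.178, 0.625, 0.258] pointing down, gripper open.
Joint ranges: [-2.7, 2.7], [-0.37, 2.16], [-1.27, 1.26], [0.24, 2.4], [-1.31, 4.45], [0.19, 1.91], [-2.76, 2.76]. Speed limits (rad/s): [2.39, 2.39, 3.14, 3.14, 3.14, 3.14, 3.14].

### API

Orientations are given as [roll, pitch, yaw] about the fixed x, y, z axes, in that order (R = Rz(yaw) Ry(pitch) Rx(roll)).
In Python, from plant import robot, viewer, ticket gives the robot as it stands. The module is installed in compiled form; this text tells all that it offers.
- The arm moves only by the tool jog_arm, never from a script. Its argument "rows" is a list of rows, each a list of 3 entries, a list of its own where there are three numbers: the turn, a rotation vector about the tool's x, y, z in degrees, then the shift along the tool's x, y, z in m, then the opening, from 0 (shut) to 1 (fully open). In form: [[[wx, wy, wz], [dx, dy, dz], grip], ...]. A call has exactly 8 rows; each row is the pose to reach, as a shift and turn from the pose commanded when the call began, along the tool's axes at that moment; what a row does not reach only later rows make up. A row lasts 1/12 s, in which the tool goes at most 41.7 mm and 7.16 degrees, less where a joint would pass 70% of its speed; a pose out of reach is approached as far as the arm can. A call with a gripper value outside its range is refused whole. The fingers move at their own pace and stop on an object; the grip force is fixed at half the most. Time passes only in rows, so rows that repeat a pose let the fingers close, or fill a call up. It gives the time, the measured TCP pose, the force, the opening and the grip force at its end, in the units of the state.
- robot.get_state(): the state, without advancing time (a new reading comes with each control period).
- viewer.camera(name): name is "side" or "top"; returns the picture (400x640x3 uint8, red, green, blue); there is no depth.
- viewer.get_calibration(name): a dict with "fx", "fy", "cx", "cy" (pixels), "cam_to_world" (4x4, takes a point from camera to world coordinates). Camera axes: x right, y down, z forward; pixel columns grow to the right and rows downward; lengths in m; the calibration is good to about 2 mm. A picture is of the moment at which its call begins. get_calibration takes no time and is no camera call.
- ticket.sign_off(): hands the job in; it is judged then, once.
The state is a dict: "time": time; "qpos": joint angles; "qvel": joint speeds; "joint_torque": joint torques, N m; "tool_pos": TCP position; "tcp_rot": TCP orientation; "force": force on the tool from outside, world axes, zero at the start; "torque": the same for the moment, N m; "width": finger opening in m; "gripper_force": force on a finger pad.
Only numpy, scipy, OpenCV 4.12 (cv2) and the standard library are available. Lean on these libraries where they do the work, as an engineer would, in place of code of your own. Each camera call takes 0.05 s, during which the arm holds its last target. There are 200 camera calls.

## Working session

There is one attempt and no reset: what is moved stays moved. The work goes in short steps, Python scripts to look and compute and a tool call to move; the robot and the scene stay as the last step left them, time stands still between calls to the robot, and variables do not carry over. Pictures are saved under pics/ and viewed, at most 14 in all, crops included, and the job is handed in when it is done.

Besides the shell and the picture viewer there is one more tool, called as a command line: name --argument value ..., lists and objects as JSON in quotes. jog_arm: Moves the arm, as the interface text tells. Its arguments: {"type":"object","properties":{"rows":{"type":"array"}},"required":["rows"]}

```bash
mkdir -p pics; python3 - <<'E'
from plant import robot, viewer
import cv2
for n in("top","side"):
    im=viewer.camera(n); cv2.imwrite(f"pics/{n}0.png",cv2.cvtColor(im,cv2.COLOR_RGB2BGR))
    c=viewer.get_calibration(n); print(n,c)
s=robot.get_state(); print(s, robot.tcp_to_tips)
E
```

```text
top {'fx': 483.2760721237576, 'fy': 483.2760721237576, 'cx': 320.80800638457885, 'cy': 205.85682265086336, 'cam_to_world': array([[-0.02956182, -0.98488824,  0.17064952,  0.25381291],
       [-0.99945837,  0.03159434,  0.00920654, -0.0038199 ],
       [-0.01445897, -0.17028493, -0.98528878,  1.71024041],
       [ 0.        ,  0.        ,  0.        ,  1.        ]])}
side {'fx': 370.981950753383, 'fy': 370.981950753383, 'cx': 318.91659752160353, 'cy': 203.6154412572696, 'cam_to_world': array([[ 6.92752623e-01, -4.80747806e-01,  5.37564275e-01,
         2.59740292e-02],
       [-7.21175289e-01, -4.61725140e-01,  5.16445638e-01,
        -5.02974474e-01],
       [-7.31672598e-05, -7.45447142e-01, -6.66564740e-01,
         7.22783168e-01],
       [ 0.00000000e+00,  0.00000000e+00,  0.00000000e+00,
         1.00000000e+00]])}
{'time': 0.1, 'qpos': array([-1.3591794 ,  0.53708085, -0.00445575,  1.53870129,  0.00261628,
        1.06729213, -0.0711853 ]), 'qvel': array([-0.00101161, -0.00255252,  0.00107951, -0.00181872, -0.00036632,
        0.00107932, -0.00012936]), 'joint_torque': array([ 2.98249790e-03, -5.72077167e+01,  9.93969552e-01, -2.52228928e+01,
       -5.62030007e-02,  1.34626322e-02,  4.21262018e-05]), 'tool_pos': array([0.17813561, 0.62460726, 0.25696117]), 'tcp_rot': array([-3.14012129e+00,  1.14980179e-04,  2.86388465e+00]), 'force': array([-1.39672193, -0.71568501, -0.30108979]), 'torque': array([-0.04865997,  0.0374471 ,  0.00331306]), 'gripper_force': 0.0, 'width': 0.0884292889446143} 0.019
```

View pics/top0.png

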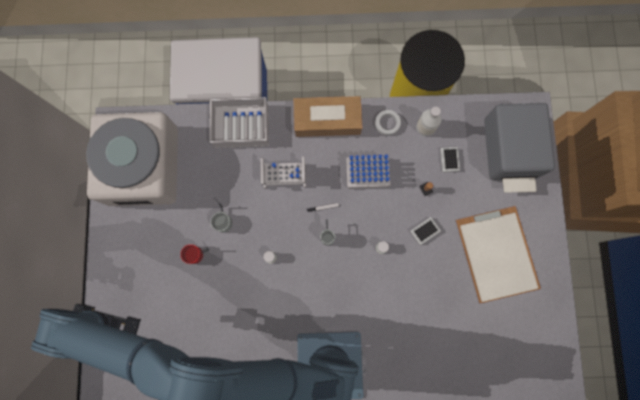

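View pics/side0.png

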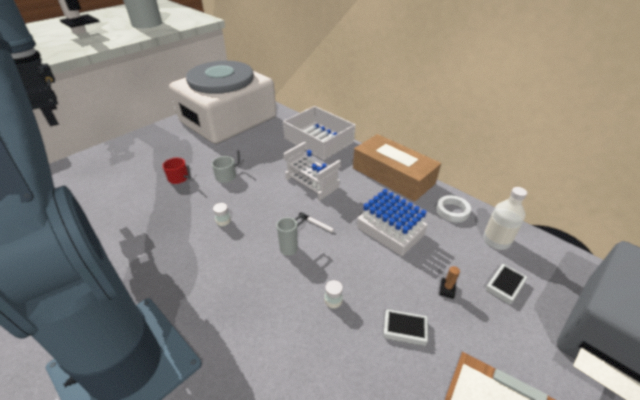

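The top view shows a pad at (426,231) and a look-alike at (451,159). The stamp is at (428,187), the tray at (368,170) and the rack at (283,172). The grey wide cup is at (221,221) with a red look-alike at (192,254). The narrow cup is at (328,237), and the jars are at (269,257) and (383,247). The side view shows the same objects, with no third pad on the left. My choice is the pad at (426,231) and the grey cup at (221,221), which I'll check in crops.

```bash
python3 - <<'E'
import cv2
a=cv2.imread("pics/top0.png")[130:275,180:470]; cv2.imwrite("pics/topc.png",cv2.resize(a,None,fx=2.75,fy=2.75,interpolation=cv2.INTER_CUBIC))
a=cv2.imread("pics/side0.png")[130:350,155:535]; cv2.imwrite("pics/sidec.png",cv2.resize(a,None,fx=2.1,fy=2.1,interpolation=cv2.INTER_CUBIC))
E
```

```text
(no output)
```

View pics/topc.png

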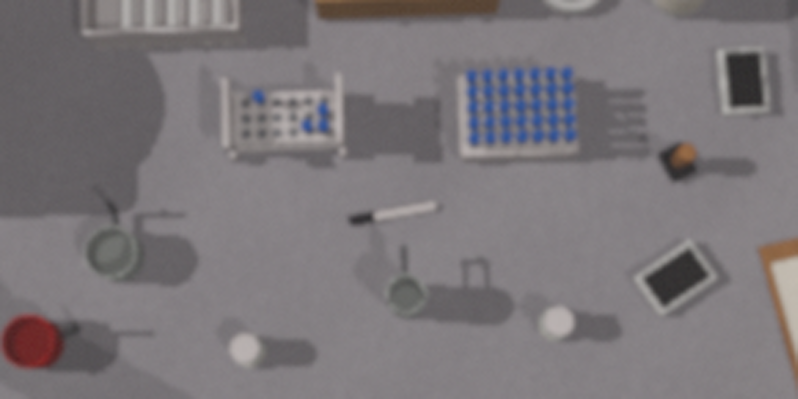

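View pics/sidec.png

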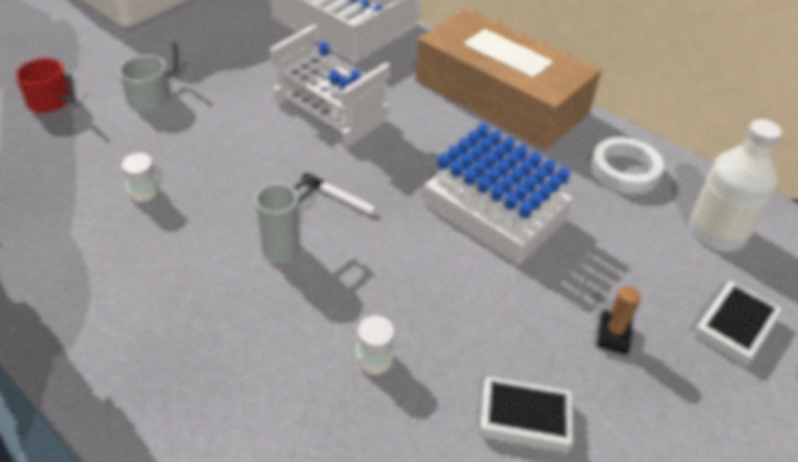

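The crops confirm the choices. The grey-white pad is at top crop (677,277), the stamp at (680,158) and the grey wide cup at (112,251), with its handle pointing up in the image. The narrow cup is at (406,293), handle also up. The pen lies at (395,213) in front of the gap and must be left alone.

```bash
cat > h.py <<'E'
import numpy as np, cv2
from plant import robot, viewer
def ray(n,uv):
    c=viewer.get_calibration(n);T=c["cam_to_world"]
    d=np.array([(uv[0]-c["cx"])/c["fx"],(uv[1]-c["cy"])/c["fy"],1.])
    return T[:3,3],T[:3,:3]@d
def plane(n,uv,z):
    o,d=ray(n,uv); return o+d*(z-o[2])/d[2]
def tri(a,b):
    o1,d1=ray("top",a);o2,d2=ray("side",b)
    k=np.linalg.lstsq(np.c_[d1,-d2],o2-o1,rcond=None)[0]
    p,q=o1+d1*k[0],o2+d2*k[1]; return (p+q)/2,np.linalg.norm(p-q)
def grab(n,f):
    im=cv2.cvtColor(viewer.camera(n),cv2.COLOR_RGB2BGR); cv2.imwrite(f"pics/{f}.png",im); return im
def go(x,y,z,yaw):
    """print turn and shift in tool axes to a tool-down pose (yaw in deg)"""
    from scipy.spatial.transform import Rotation as R
    s=robot.get_state();A=R.from_euler("xyz",s["tcp_rot"]);B=R.from_euler("xyz",[180,0,yaw],degrees=True)
    print("t%.2f"%s["time"],"pos",s["tool_pos"].round(4),"yaw",np.degrees(s["tcp_rot"][2]).round(1),"->turn",np.degrees((A.inv()*B).as_rotvec()).round(1),"shift",A.inv().apply(np.array([x,y,z])-s["tool_pos"]).round(4))
E
cat > m.py <<'E'
from h import *
I={n:cv2.imread(f"pics/{n}0.png") for n in("top","side")}
roi={"top":dict(blue=(345,150,395,192),felt=(408,212,444,246),knob=(420,178,440,196)),
"side":dict(blue=(360,185,430,240),felt=(384,308,430,345),knob=(440,262,465,292))}
C={}
for n in I:
  H=cv2.cvtColor(I[n],cv2.COLOR_BGR2HSV).astype(int)
  for k,(x0,y0,x1,y1) in roi[n].items():
    h=H[y0:y1,x0:x1]
    m={"blue":(abs(h[...,0]-112)<14)&(h[...,1]>110),"felt":h[...,2]<75,"knob":(h[...,0]<18)&(h[...,1]>90)}[k].astype(np.uint8)
    c=max(cv2.findContours(m if k!="blue" else cv2.morphologyEx(m,cv2.MORPH_CLOSE,np.ones((5,5))),0,1)[0],key=cv2.contourArea)
    M=cv2.moments(c); r=cv2.minAreaRect(c)
    C[n,k]=np.array([M["m10"],M["m01"]])/M["m00"]+[x0,y0]
    b=cv2.boxPoints(r)+[x0,y0]
    print(n,k,C[n,k].round(1),r[1])
    if k!="knob":
      z=dict(blue=.088,felt=.02)[k]; P=np.array([plane(n,q,z) for q in b])[:,:2]; print(P.round(3).tolist(), "edge deg",[round(float(np.degrees(np.arctan2(*(P[(i+1)%4]-P[i])[::-1]))),1) for i in (0,1)], "mean",P.mean(0).round(4))
for k in("blue","felt","knob"): print(k,tri(C["top",k],C["side",k]))
t=lambda x,y:(180+x/2.75,130+y/2.75)
s=lambda x,y:(155+x/2.1,130+y/2.1)
for nm,a,b in [("wide rim",t(111,251),s(144,69)),("narrow rim",t(406,293),s(278,197)),("wide hdl top",t(97,187),s(175,43)),
 ("rack LB top",t(225,78),s(318,30)),("rack LF",t(232,155),s(273,46)),("rack RB",t(338,75),s(388,69)),("rack RF",t(343,152),s(342,92)),
 ("jarA",t(245,350),s(138,163)),("jarB",t(559,323),s(376,331)),("nhandle tip",t(404,247),s(306,180))]:
  p,e=tri(a,b); print(nm,p.round(3),round(e,4))
for x,y in[(225,78),(232,155),(338,75),(343,152)]: print("rack",plane("top",t(x,y),.1).round(3))
print("wide",plane("top",t(111,251),.055),"narrow",plane("top",t(406,293),.09),"pen",plane("top",t(352,219),.01),plane("top",t(437,206),.01))
E
python3 m.py
```

```text
top blue [369.2 167.8] (25.639934539794922, 37.46049499511719)
[[0.708, -0.095], [0.708, -0.225], [0.618, -0.223], [0.617, -0.094]] edge deg [-89.9, 178.9] mean [ 0.6628 -0.1591]
top felt [425.4 230.4] (10.967598915100098, 18.713945388793945)
[[0.447, -0.314], [0.481, -0.372], [0.447, -0.39], [0.414, -0.333]] edge deg [-59.6, -151.2] mean [ 0.4473 -0.3525]
top knob [427.9 186.2] (6.363960266113281, 8.485280990600586)
side blue [394.8 210.1] (57.55210876464844, 30.016403198242188)
[[0.6, -0.101], [0.711, -0.064], [0.705, -0.225], [0.604, -0.248]] edge deg [18.6, -91.9] mean [ 0.6549 -0.1594]
side felt [406.1 324.5] (36.72074890136719, 17.728872299194336)
[[0.409, -0.329], [0.447, -0.31], [0.486, -0.375], [0.447, -0.391]] edge deg [26.5, -58.7] mean [ 0.4471 -0.3512]
side knob [451.2 277.7] (9.656157493591309, 23.397611618041992)
blue (array([ 0.66496356, -0.15994522,  0.07609991]), np.float64(0.0015308567260630518))
felt (array([ 0.44690356, -0.35156822,  0.01960794]), np.float64(0.0013956989197882756))
knob (array([ 0.59925954, -0.36506178,  0.04512574]), np.float64(0.0027465365102823554))
wide rim [0.499 0.362 0.051] 0.0018
narrow rim [ 0.429 -0.009  0.091] 0.0016
wide hdl top [0.577 0.383 0.051] 0.0085
rack LB top [0.71  0.21  0.088] 0.0031
rack LF [0.607 0.197 0.115] 0.0085
rack RB [0.708 0.068 0.089] 0.0008
rack RF [0.606 0.062 0.107] 0.0053
jarA [0.37  0.193 0.055] 0.0038
jarB [ 0.39  -0.198  0.057] 0.0012
nhandle tip [ 0.484 -0.005  0.08 ] 0.0085
rack [0.705 0.21  0.1  ]
rack [0.606 0.202 0.1  ]
rack [0.704 0.068 0.1  ]
rack [0.606 0.064 0.1  ]
wide [0.49743955 0.3614138  0.055     ] narrow [ 0.42894379 -0.00855039  0.09      ] pen [0.53607885 0.05814246 0.01      ] [ 0.54965013 -0.05262774  0.01      ]
```

```bash
python3 - <<'E'
from h import *
go(.5,.1,.22,140); go(.447,-.352,.15,119.5)
t=lambda x,y:(180+x/2.75,130+y/2.75)
c=np.array([.498,.3615])
for q in[(97,187),(100,190)]:
  d=plane("top",t(*q),.07)[:2]-c; print(d,np.degrees(np.arctan2(d[1],d[0])))
d=plane("top",t(404,249),.088)[:2]-plane("top",t(406,293),.09)[:2];print(d,np.degrees(np.arctan2(d[1],d[0])))
for q in[(460,158),(580,156)]:print("tray front",plane("top",t(*q),0.))
for q in[(460,150),(578,149)]:print("tray front top",plane("top",t(*q),0.04))
E
```

```text
t0.10 pos [0.1781 0.6246 0.257 ] yaw 164.1 ->turn [-0.1  0.  24.1] shift [-0.4534 -0.4162  0.0376]
t0.10 pos [0.1781 0.6246 0.257 ] yaw 164.1 ->turn [-0.1  0.  44.6] shift [-0.5263 -0.8653  0.1083]
[0.07924562 0.01477565] 10.561738850693368
[0.07527439 0.01095635] 8.281369063904178
[0.05468667 0.0007172 ] 0.7513761559189536
tray front [ 0.61439184 -0.08540044  0.        ]
tray front [ 0.61193576 -0.24278095  0.        ]
tray front top [ 0.61644625 -0.08390046  0.04      ]
tray front top [ 0.61280722 -0.23513039  0.04      ]
```

jog_arm --rows '[[[0,0,3],[-0.028,-0.026,0.002],1],[[0,0,6],[-0.056,-0.052,0.004],1],[[0,0,9],[-0.084,-0.078,0.007],1],[[0,0,12],[-0.112,-0.104,0.01],1],[[0,0,15],[-0.14,-0.13,0.012],1],[[0,0,18],[-0.168,-0.156,0.014],1],[[0,0,21],[-0.196,-0.182,0.016],1],[[0,0,24],[-0.224,-0.208,0.018],1]]'

```text
time: 0.77
tool_pos: [0.3371, 0.3618, 0.2395]
tcp_rot: [-3.141, -0.0, 2.443]
force: [0.8, 0.9, -0.0]
width: 0.0884
gripper_force: 0.0
```

```bash
python3 - <<'E'
from h import *
go(.52,.06,.22,130); go(.447,-.352,.15,119.5)
E
```

```text
t0.77 pos [0.3371 0.3618 0.2395] yaw 139.9 ->turn [-0.   0.   9.9] shift [-0.3342 -0.1133  0.0195]
t0.77 pos [0.3371 0.3618 0.2395] yaw 139.9 ->turn [-0.   0.  20.4] shift [-0.5434 -0.4756  0.0896]
```

jog_arm --rows '[[[0,0,1],[-0.038,-0.014,0.004],1],[[0,0,2.5],[-0.076,-0.028,0.008],1],[[0,0,4],[-0.114,-0.042,0.012],1],[[0,0,5],[-0.152,-0.056,0.016],1],[[0,0,6],[-0.19,-0.07,0.02],1],[[0,0,7.5],[-0.228,-0.084,0.024],1],[[0,0,9],[-0.266,-0.098,0.027],1],[[0,0,10],[-0.306,-0.111,0.03],1]]'

```text
time: 1.43
tool_pos: [0.5, 0.0808, 0.2095]
tcp_rot: [-3.141, -0.0, 2.269]
force: [0.8, 0.6, -0.2]
width: 0.0881
gripper_force: 0.0
```

jog_arm --rows '[[[0,0,1.3],[-0.025,-0.025,0],1],[[0,0,2.6],[-0.05,-0.05,0],1],[[0,0,3.9],[-0.075,-0.075,0],1],[[0,0,5.2],[-0.1,-0.1,0],1],[[0,0,6.5],[-0.125,-0.125,0],1],[[0,0,7.8],[-0.15,-0.15,0.0],1],[[0,0,9.1],[-0.175,-0.175,0.0],1],[[0,0,10.5],[-0.198,-0.199,0.0],1]]'

```text
time: 2.1
tool_pos: [0.4745, -0.199, 0.2097]
tcp_rot: [-3.141, 0.0, 2.086]
force: [0.7, 0.7, 0.1]
width: 0.0884
gripper_force: 0.0
```

```bash
python3 - <<'E'
from h import *
go(.447,-.352,.08,119.5)
E
```

```text
t2.10 pos [ 0.4745 -0.199   0.2097] yaw 119.5 ->turn [-0.  0.  0.] shift [-0.1197 -0.0992  0.1297]
```

jog_arm --rows '[[[0,0,0],[-0.02,-0.016,0.02],1],[[0,0,0],[-0.04,-0.032,0.04],1],[[0,0,0],[-0.06,-0.048,0.06],1],[[0,0,0],[-0.08,-0.064,0.08],1],[[0,0,0],[-0.1,-0.08,0.1],1],[[0,0,0],[-0.12,-0.099,0.12],1],[[0,0,0],[-0.12,-0.099,0.13],1],[[0,0,0],[-0.12,-0.099,0.13],1]]'

```text
time: 2.77
tool_pos: [0.4458, -0.3508, 0.0773]
tcp_rot: [-3.139, -0.004, 2.084]
force: [0.1, 0.3, 0.1]
width: 0.0881
gripper_force: 0.0
```

```bash
python3 - <<'E'
from h import *
a=grab("top","t1")[195:265,380:470]; b=grab("side","s1")[250:380,340:470]
b=cv2.resize(b,(390,390),interpolation=2);a=cv2.resize(a,(405,315),interpolation=2);a=cv2.copyMakeBorder(a,0,75,0,0,0)
cv2.imwrite("pics/c1.png",np.hstack([a,b]))
go(.447,-.352,.022,119.5)
E
```

```text
t2.87 pos [ 0.4484 -0.3493  0.0796] yaw 119.6 ->turn [ 0.  -0.1  0.1] shift [-0.0018 -0.0025  0.0576]
```

View pics/c1.png

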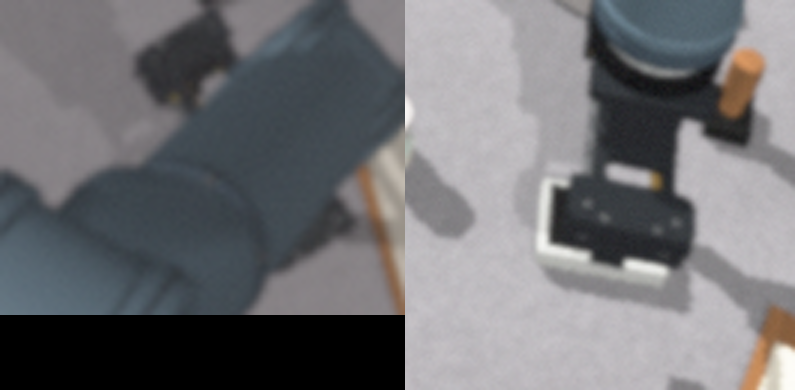

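The crop shows the open fingers straddling the pad, the near finger at about (608,255) just at the front edge's middle, so I lower and grip.

jog_arm --rows '[[[0,0,0],[-0.001,-0.002,0.015],1],[[0,0,0],[-0.002,-0.0025,0.03],1],[[0,0,0],[-0.002,-0.0025,0.045],1],[[0,0,0],[-0.002,-0.0025,0.057],1],[[0,0,0],[-0.002,-0.0025,0.057],1],[[0,0,0],[-0.002,-0.0025,0.057],0],[[0,0,0],[-0.002,-0.0025,0.057],0],[[0,0,0],[-0.002,-0.0025,0.057],0]]'

```text
time: 3.53
tool_pos: [0.4478, -0.3535, 0.0238]
tcp_rot: [3.141, 0.001, 2.087]
force: [0.4, 0.4, -0.8]
width: 0.0701
gripper_force: 0.0
```

jog_arm --rows '[[[0,0,0],[0,0,0],0],[[0,0,0],[0,0,0],0],[[0,0,0],[0,0,0],0],[[0,0,0],[0,0,-0.002],0],[[0,0,0],[0,0,-0.01],0],[[0,0,0],[0,0,-0.02],0],[[0,0,0],[0,0,-0.03],0],[[0,0,0],[0,0,-0.03],0]]'

```text
time: 4.2
tool_pos: [0.4481, -0.3543, 0.0551]
tcp_rot: [3.14, 0.003, 2.087]
force: [0.2, -0.7, -0.8]
width: 0.0599
gripper_force: 29.7
```

```bash
python3 - <<'E'
from h import *
go(.55,-.25,.18,108); go(.66,-.0115,.18,91.3)
E
```

```text
t4.20 pos [ 0.4481 -0.3543  0.0551] yaw 119.6 ->turn [ 0.1  0.2 11.6] shift [ 0.04    0.1403 -0.1248]
t4.20 pos [ 0.4481 -0.3543  0.0551] yaw 119.6 ->turn [ 0.1  0.2 28.3] shift [ 0.1932  0.3536 -0.125 ]
```

jog_arm --rows '[[[0,0,0],[0,0,-0.03],0],[[0,0,1],[0,0.01,-0.06],0],[[0,0,2],[0.006,0.03,-0.09],0],[[0,0,4],[0.015,0.055,-0.115],0],[[0,0,6],[0.024,0.085,-0.125],0],[[0,0,8],[0.032,0.112,-0.125],0],[[0,0,10],[0.04,0.14,-0.125],0],[[0,0,11.6],[0.05,0.165,-0.125],0]]'

```text
time: 4.87
tool_pos: [0.5673, -0.2269, 0.1784]
tcp_rot: [3.14, 0.001, 1.884]
force: [1.1, -0.8, -1.1]
width: 0.0597
gripper_force: 29.7
```

```bash
python3 - <<'E'
from h import *
go(.66,-.0115,.15,91.3)
E
```

```text
t4.87 pos [ 0.5673 -0.2269  0.1784] yaw 107.9 ->turn [ 0.1  0.  16.6] shift [0.1764 0.1544 0.0285]
```

jog_arm --rows '[[[0,0,2.5],[0.028,0.025,0],0],[[0,0,5],[0.057,0.05,0],0],[[0,0,7.5],[0.086,0.075,0],0],[[0,0,10],[0.115,0.1,0],0],[[0,0,12.5],[0.144,0.126,0],0],[[0,0,15],[0.165,0.145,0],0],[[0,0,16.6],[0.176,0.154,0.01],0],[[0,0,16.6],[0.176,0.154,0.02],0]]'

```text
time: 5.53
tool_pos: [0.6596, -0.0074, 0.1575]
tcp_rot: [3.14, -0.003, 1.601]
force: [-0.8, 0.3, -1.8]
width: 0.06
gripper_force: 29.7
```

```bash
python3 - <<'E'
from h import *
a=grab("top","t2")[120:220,240:420]; b=grab("side","s2")[120:270,260:450]
a=cv2.resize(a,(400,222),interpolation=2);b=cv2.resize(b,(400,316),interpolation=2);a=cv2.copyMakeBorder(a,0,94,0,0,0)
cv2.imwrite("pics/c2.png",np.hstack([a,b]))
# refit tray/rack from original pictures: white rack mask and foam mask on top view
I=cv2.imread("pics/top0.png");H=cv2.cvtColor(I,cv2.COLOR_BGR2HSV)
x0,y0=340,145; h=H[y0:195,x0:400].astype(int); m=(((h[...,2]>150)&(h[...,1]<50))|((abs(h[...,0]-112)<14)&(h[...,1]>110))).astype(np.uint8)
print("tray rows",[(i+y0,int(np.flatnonzero(r).min())+x0,int(np.flatnonzero(r).max())+x0) for i,r in enumerate(m) if r.sum()>3])
x0,y0=255,150; h=H[y0:192,x0:312].astype(int); m=((h[...,2]>150)&(h[...,1]<50))
print("rack rows",[(i+y0,int(np.flatnonzero(r).min())+x0,int(np.flatnonzero(r).max())+x0) for i,r in enumerate(m) if r.sum()>1])
go(.66,-.0115,.15,91.3)
E
```

```text
tray rows [(155, 368, 386), (156, 351, 387), (157, 350, 386), (158, 347, 386), (159, 347, 386), (160, 347, 386), (161, 347, 387), (162, 347, 387), (163, 347, 386), (164, 347, 380), (166, 347, 387), (167, 347, 387), (168, 347, 387), (169, 347, 386), (170, 347, 369), (171, 347, 375), (172, 347, 388), (173, 347, 388), (174, 347, 387), (175, 347, 381), (176, 347, 352), (177, 347, 387), (178, 347, 388), (179, 347, 388), (180, 347, 387), (181, 347, 358), (183, 347, 350), (184, 347, 356), (185, 348, 372), (186, 348, 355)]
rack rows [(157, 302, 303), (158, 261, 303), (159, 260, 304), (160, 260, 304), (161, 261, 304), (162, 261, 304), (163, 261, 303), (164, 261, 303), (165, 261, 303), (166, 261, 303), (167, 261, 303), (168, 261, 303), (169, 261, 303), (170, 261, 303), (171, 261, 303), (172, 261, 304), (173, 261, 304), (174, 261, 304), (175, 261, 304), (176, 261, 304), (177, 261, 304), (178, 261, 303), (179, 261, 303), (180, 261, 303), (181, 261, 303), (182, 261, 262)]
t5.63 pos [ 0.6564 -0.0133  0.1558] yaw 91.5 ->turn [-0.2  0.   0.2] shift [0.0017 0.0037 0.0058]
```

View pics/c2.png

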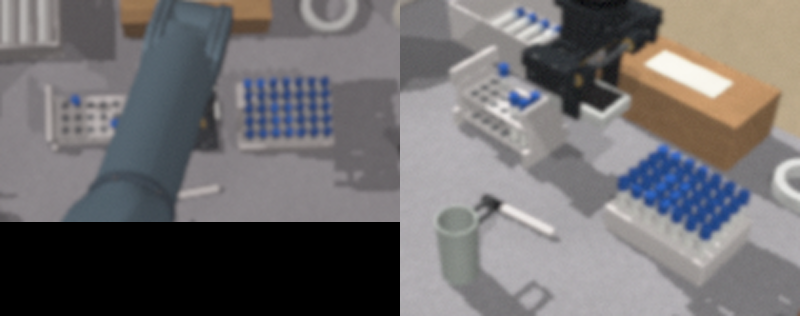

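The side crop shows the pad level in the jaws at (600,105), and the pen clear of it. Next I refine the midpoint from the mask edges.

```bash
python3 - <<'E'
from h import *
P=lambda u,v,z:plane("top",(u,v),z).round(4)[:2]
print("tray L,R",P(346.5,171,.04),P(388,171,.04),"front",P(350,186.2,0),P(385,186.2,0),"back caps",P(368,155,.088))
print("rack L,R",P(260.5,170,.1),P(304,170,.1),"back",P(261,157.5,.1),P(303.5,156.8,.1),"front",P(261.5,182.5,0),P(261.5,182.5,.1),P(303,181.7,0))
E
```

```text
tray L,R [ 0.6657 -0.0831] [ 0.6608 -0.23  ] front [ 0.6187 -0.0954] [ 0.6146 -0.2216] back caps [ 0.7083 -0.1574]
rack L,R [0.6642 0.2144] [0.6592 0.0651] back [0.7084 0.2123] [0.706  0.0657] front [0.6429 0.2247] [0.6201 0.2114] [0.6409 0.0741]
```

```bash
python3 - <<'E'
from h import *
s=lambda x,y:(155+x/2.1,130+y/2.1)
for q,z in[((518,260),0),((428,210),0),((428,190),.04),((517,235),.04),((571,212),.04)]:print(q,plane("side",s(*q),z).round(4))
for q,z in[((349,140),0),((275,98),0),((388,108),0),((342,92),.1),((388,69),.1),((273,46),.1),((318,30),.1)]:print("rack",q,plane("side",s(*q),z).round(4))
go(.663,-.01,.09,91.3)
E
```

```text
(518, 260) [ 0.6165 -0.2269  0.    ]
(428, 210) [ 0.6064 -0.0951  0.    ]
(428, 190) [ 0.6013 -0.0956  0.04  ]
(517, 235) [ 0.6151 -0.2194  0.04  ]
(571, 212) [ 0.692  -0.2451  0.04  ]
rack (349, 140) [0.636  0.0737 0.    ]
rack (275, 98) [0.629  0.2218 0.    ]
rack (388, 108) [0.7293 0.0822 0.    ]
rack (342, 92) [0.6154 0.0674 0.1   ]
rack (388, 69) [0.6963 0.058  0.1   ]
rack (273, 46) [0.6251 0.2129 0.1   ]
rack (318, 30) [0.6986 0.1963 0.1   ]
t5.63 pos [ 0.6564 -0.0133  0.1558] yaw 91.5 ->turn [-0.2  0.   0.2] shift [0.0032 0.007  0.0658]
```

jog_arm --rows '[[[0,0,0],[0.0015,0.002,0.02],0],[[0,0,0],[0.0015,0.002,0.04],0],[[0,0,0],[0.0015,0.002,0.06],0],[[0,0,0],[0.0015,0.002,0.08],0],[[0,0,0],[0.0015,0.002,0.1],0],[[0,0,0],[0.0015,0.002,0.115],0],[[0,0,0],[0.0015,0.002,0.122],0],[[0,0,0],[0.0015,0.002,0.122],0]]'

```text
time: 6.3
tool_pos: [0.6586, -0.0132, 0.0345]
tcp_rot: [-3.139, 0.001, 1.594]
force: [-0.2, 0.7, -0.6]
width: 0.0599
gripper_force: 29.7
```

jog_arm --rows '[[[0,0,0],[0,0,0],0],[[0,0,0],[0,0,0.002],0],[[0,0,0],[0,0,0.004],0],[[0,0,0],[0,0,0.006],0],[[0,0,0],[0,0,0.008],0],[[0,0,0],[0,0,0.009],0],[[0,0,0],[0,0,0.01],0],[[0,0,0],[0,0,0.01],0]]'

```text
time: 6.97
tool_pos: [0.6598, -0.0118, 0.0256]
tcp_rot: [-3.141, 0.0, 1.595]
force: [1.1, -0.0, -1.7]
width: 0.0598
gripper_force: 29.7
```

jog_arm --rows '[[[0,0,0],[0.0015,0.002,0.001],0],[[0,0,0],[0.0015,0.002,0.002],0],[[0,0,0],[0.0015,0.002,0.003],0],[[0,0,0],[0.0015,0.002,0.003],0],[[0,0,0],[0.0015,0.002,0.003],1],[[0,0,0],[0.0015,0.002,0.003],1],[[0,0,0],[0.0015,0.002,0.003],1],[[0,0,0],[0.0015,0.002,0.003],1]]'

```text
time: 7.63
tool_pos: [0.662, -0.0104, 0.0227]
tcp_rot: [3.141, 0.0, 1.595]
force: [-0.6, -0.2, 0.1]
width: 0.0846
gripper_force: 0.0
```

jog_arm --rows '[[[0,0,0],[0,0,0],1],[[0,0,0],[0,0,-0.01],1],[[0,0,0],[0,0,-0.03],1],[[0,0,0],[0,0,-0.055],1],[[0,0,0],[0,0,-0.085],1],[[0,0,0],[0,0,-0.12],1],[[0,0,0],[0,0,-0.15],1],[[0,0,0],[0,0,-0.17],1]]'

```text
time: 8.3
tool_pos: [0.6631, -0.0107, 0.197]
tcp_rot: [3.137, 0.0, 1.594]
force: [0.7, 0.4, 0.4]
width: 0.0885
gripper_force: 0.0
```

```bash
python3 - <<'E'
from h import *
C={}
for n,p in(("top",(427.9,186.2)),("side",(451.2,277.7))): print(plane(n,p,.056).round(4))
go(.60,-.365,.19,80)
E
```

```text
[ 0.5979 -0.3637  0.056 ]
[ 0.589  -0.3664  0.056 ]
t8.30 pos [ 0.6631 -0.0107  0.197 ] yaw 91.4 ->turn [ 0.2 -0.  11.4] shift [-0.3527 -0.0715  0.0067]
```

jog_arm --rows '[[[0,0,1.5],[-0.04,-0.008,0],1],[[0,0,3],[-0.08,-0.017,0],1],[[0,0,4.5],[-0.12,-0.026,0],1],[[0,0,6],[-0.16,-0.035,0],1],[[0,0,7.5],[-0.2,-0.044,0],1],[[0,0,9],[-0.24,-0.053,0],1],[[0,0,10.5],[-0.28,-0.062,0],1],[[0,0,11.4],[-0.32,-0.07,0.01],1]]'

```text
time: 8.97
tool_pos: [0.5999, -0.3343, 0.1856]
tcp_rot: [3.138, 0.001, 1.394]
force: [0.8, 0.5, -0.5]
width: 0.0882
gripper_force: 0.0
```

```bash
python3 - <<'E'
from h import *
grab("top","t3"); a=grab("side","s3")
# pad check: felt in top and side
for n,(x0,y0,x1,y1) in(("top",(300,150,350,190)),("side",(320,170,380,225))):
  I=cv2.imread(f"pics/{n[0]}3.png")[y0:y1,x0:x1]
  m=(cv2.cvtColor(I,cv2.COLOR_BGR2HSV)[...,2]<70).astype(np.uint8)
  c=max(cv2.findContours(m,0,1)[0],key=cv2.contourArea); r=cv2.minAreaRect(c)
  print(n,cv2.contourArea(c),r[1],plane(n,np.array(r[0])+[x0,y0],.02).round(4))
go(.594,-.3645,.115,80)
b=np.hstack([cv2.resize(cv2.imread("pics/t3.png")[130:210,280:400],(395,263),interpolation=2),cv2.resize(a[120:253,260:460],(395,263),interpolation=2)])
b2=cv2.resize(a[200:310,380:520],(395,310),interpolation=2); b2=np.hstack([b2,cv2.resize(cv2.imread("pics/t3.png")[150:228,380:480],(395,310),interpolation=2)])
cv2.imwrite("pics/c3.png",np.vstack([b,b2]))
E
```

```text
top 175.5 (10.945408821105957, 18.607194900512695) [ 0.6625 -0.0077  0.02  ]
side 180.0 (23.702320098876953, 9.838699340820312) [ 0.6617 -0.0058  0.02  ]
t9.07 pos [ 0.5946 -0.3409  0.1832] yaw 79.3 ->turn [-0.1  0.3 -0.7] shift [-0.0229  0.0039  0.0683]
```

View pics/c3.png

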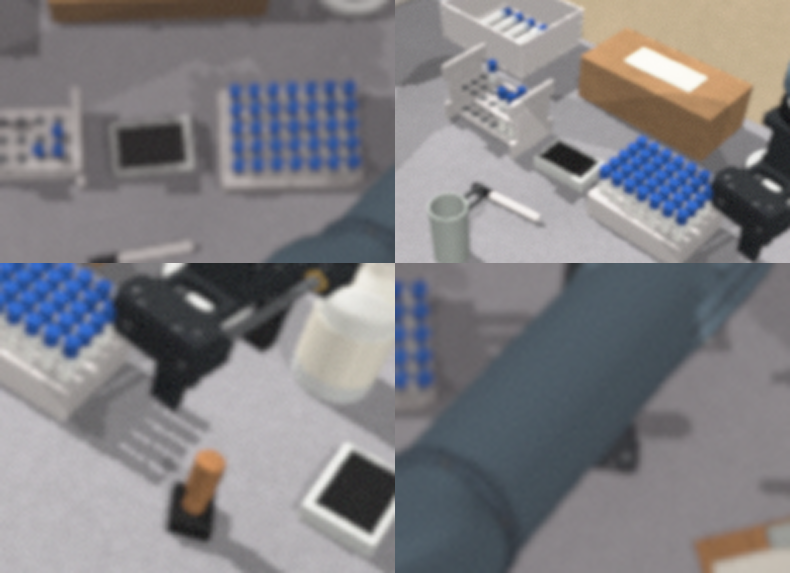

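The crop shows the pad flat between rack and tray at top (151,146), with clearance about equal on both sides. The stamp's knob is at side crop (207,480), just below and in front of the jaws.

jog_arm --rows '[[[0,0,0],[-0.006,0.001,0.01],1],[[0,0,0],[-0.012,0.002,0.02],1],[[0,0,-0.7],[-0.018,0.003,0.035],1],[[0,0,-0.7],[-0.023,0.003,0.05],1],[[0,0,-0.7],[-0.023,0.003,0.068],1],[[0,0,-0.7],[-0.023,0.003,0.068],1],[[0,0,-0.7],[-0.023,0.003,0.068],1],[[0,0,-0.7],[-0.023,0.003,0.068],1]]'

```text
time: 9.73
tool_pos: [0.5991, -0.3544, 0.1149]
tcp_rot: [3.141, -0.0, 1.409]
force: [-0.2, 0.4, -0.2]
width: 0.0881
gripper_force: 0.0
```

```bash
python3 - <<'E'
from h import *
a=grab("side","s4"); cv2.imwrite("pics/c4.png",cv2.resize(a[215:305,400:500],(500,450),interpolation=2))
go(.594,-.3645,.056,80)
x=robot.get_state()["tool_pos"]
c=viewer.get_calibration("side");T=np.linalg.inv(c["cam_to_world"])
def pr(p):
  q=T@np.r_[p,1]; return ((q[:2]/q[2]*[c["fx"],c["fy"]]+[c["cx"],c["cy"]]-[400,215])*5).round()
for z in(.0,.019): print("tip mid",z,pr(x-[0,0,z]))
print("jaw faces",pr(x+[.044,-.007,-.019]),pr(x-[.044,-.007,.019]))
print("axis at knob top",pr([x[0],x[1],.076]))
E
```

```text
t9.78 pos [ 0.5993 -0.3547  0.1155] yaw 80.7 ->turn [0.1 0.  0.7] shift [-0.0105 -0.0037  0.0595]
tip mid 0.0 [277. 198.]
tip mid 0.019 [266. 227.]
jaw faces [330. 179.] [199. 277.]
axis at knob top [255. 257.]
```

View pics/c4.png

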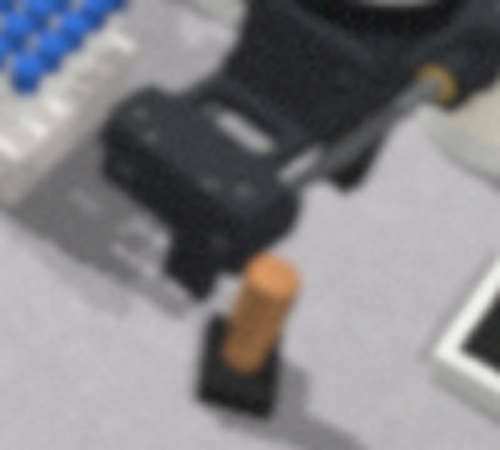

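The knob's top is at crop (272,270) and the jaw axis projects to (255,257), so I need about a centimetre of correction.

```bash
python3 - <<'E'
from h import *
p=plane("side",(454.3,269),.076); print(p); go(p[0],p[1],.057,80.7)
E
```

```text
[ 0.59791868 -0.36365432  0.076     ]
t9.78 pos [ 0.5993 -0.3547  0.1155] yaw 80.7 ->turn [0.1 0.  0. ] shift [-0.0091  0.      0.0585]
```

jog_arm --rows '[[[0,0,0],[-0.005,0,0],1],[[0,0,0],[-0.0095,-0.001,0],1],[[0,0,0],[-0.0095,-0.001,0.015],1],[[0,0,0],[-0.0095,-0.001,0.03],1],[[0,0,0],[-0.0095,-0.001,0.045],1],[[0,0,0],[-0.0095,-0.001,0.058],1],[[0,0,0],[-0.0095,-0.001,0.058],1],[[0,0,0],[-0.0095,-0.001,0.058],0]]'

```text
time: 10.45
tool_pos: [0.5954, -0.3633, 0.0551]
tcp_rot: [-3.139, -0.001, 1.408]
force: [0.0, -1.3, 0.1]
width: 0.0837
gripper_force: 0.0
```

jog_arm --rows '[[[0,0,0],[0,0,0],0],[[0,0,0],[0,0,0],0],[[0,0,0],[0,0,0],0],[[0,0,0],[0,0,0],0],[[0,0,0],[0,0,0],0],[[0,0,0],[0,0,0],0],[[0,0,0],[0,0,0],0],[[0,0,0],[0,0,0],0]]'

```text
time: 11.12
tool_pos: [0.5962, -0.364, 0.0569]
tcp_rot: [3.141, 0.0, 1.408]
force: [0.6, -0.4, 0.0]
width: 0.0306
gripper_force: 0.0
```

```bash
python3 - <<'E'
from h import *
go(.662,-.0085,.18,91)
E
```

```text
t11.12 pos [ 0.5962 -0.364   0.0569] yaw 80.7 ->turn [  0.    0.  -10.3] shift [ 0.3614  0.0074 -0.1231]
```

jog_arm --rows '[[[0,0,0],[0,0,0],0],[[0,0,0],[0,0,0],0],[[0,0,0],[0,0,-0.003],0],[[0,0,0],[0,0,-0.02],0],[[0,0,0],[0,0,-0.05],0],[[0,0,0],[0,0,-0.085],0],[[0,0,0],[0,0,-0.12],0],[[0,0,-1],[0.02,0,-0.143],0]]'

```text
time: 11.78
tool_pos: [0.598, -0.3499, 0.2054]
tcp_rot: [3.138, 0.006, 1.42]
force: [1.0, -1.2, -0.4]
width: 0.0233
gripper_force: 30.0
```

jog_arm --rows '[[[0,0,-1],[0.039,0.001,0],0],[[0,0,-2],[0.078,0.002,0],0],[[0,0,-3.5],[0.118,0.003,0],0],[[0,0,-5],[0.158,0.004,0],0],[[0,0,-6],[0.198,0.005,0],0],[[0,0,-7],[0.238,0.006,0],0],[[0,0,-8],[0.278,0.007,0],0],[[0,0,-9.3],[0.318,0.008,0],0]]'

```text
time: 12.45
tool_pos: [0.6534, -0.0289, 0.2014]
tcp_rot: [3.14, -0.0, 1.588]
force: [0.7, -0.7, -1.5]
width: 0.0232
gripper_force: 30.0
```

```bash
python3 - <<'E'
from h import *
go(.662,-.0085,.11,91)
E
```

```text
t12.45 pos [ 0.6534 -0.0289  0.2014] yaw 91.0 ->turn [ 0.1 -0.   0. ] shift [0.0203 0.0088 0.0915]
```

jog_arm --rows '[[[0,0,0],[0.01,0.004,0],0],[[0,0,0],[0.017,0.006,0],0],[[0,0,0],[0.017,0.006,0.02],0],[[0,0,0],[0.017,0.006,0.04],0],[[0,0,0],[0.017,0.006,0.06],0],[[0,0,0],[0.017,0.006,0.08],0],[[0,0,0],[0.017,0.006,0.1],0],[[0,0,0],[0.017,0.006,0.1],0]]'

```text
time: 13.12
tool_pos: [0.6563, -0.0156, 0.0969]
tcp_rot: [-3.136, 0.001, 1.585]
force: [-1.2, 0.8, -1.7]
width: 0.023
gripper_force: 30.0
```

```bash
python3 - <<'E'
from h import *
a=grab("side","s5"); cv2.imwrite("pics/c5.png",cv2.resize(a[150:240,300:400],(500,450),interpolation=2))
go(.662,-.0085,.077,91)
E
```

```text
t13.17 pos [ 0.6575 -0.0155  0.0989] yaw 90.9 ->turn [-0.2  0.1 -0.1] shift [0.007  0.0046 0.0219]
```

View pics/c5.png

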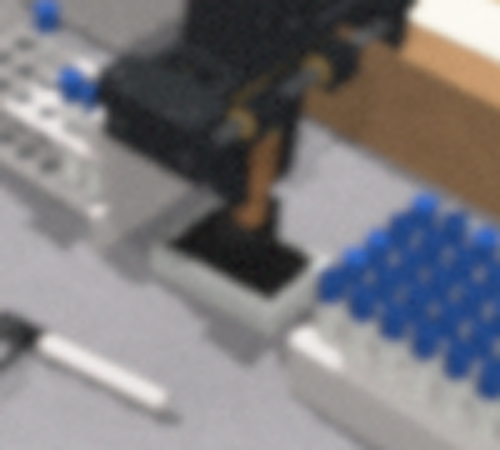

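The stamp hangs upright over the pad. Its neck is at crop (252,212), over the felt's back-left half, so I shift by the computed 7 and 4.5 mm and lower.

jog_arm --rows '[[[0,0,0],[0.004,0.003,0],0],[[0,0,0],[0.0075,0.0045,0.004],0],[[0,0,0],[0.0075,0.0045,0.009],0],[[0,0,0],[0.0075,0.0045,0.014],0],[[0,0,0],[0.0075,0.0045,0.018],0],[[0,0,0],[0.0075,0.0045,0.02],0],[[0,0,0],[0.0075,0.0045,0.021],0],[[0,0,0],[0.0075,0.0045,0.021],0]]'

```text
time: 13.83
tool_pos: [0.6632, -0.0062, 0.0786]
tcp_rot: [-3.141, 0.0, 1.588]
force: [-0.3, -0.5, -0.6]
width: 0.023
gripper_force: 30.0
```

```bash
python3 - <<'E'
from h import *
go(.662,-.0085,.077,91); print(robot.get_state()["force"])
E
```

```text
t13.83 pos [ 0.6632 -0.0062  0.0786] yaw 91.0 ->turn [-0.  0. -0.] shift [-0.0023 -0.0012  0.0016]
[-0.27579385 -0.47187993 -0.56906411]
```

jog_arm --rows '[[[0,0,0],[-0.0015,-0.001,0.001],0],[[0,0,0],[-0.0015,-0.001,0.0018],0],[[0,0,0],[-0.0015,-0.001,0.0018],0],[[0,0,0],[-0.0015,-0.001,0.0018],1],[[0,0,0],[-0.0015,-0.001,0.0018],1],[[0,0,0],[-0.0015,-0.001,0.0018],1],[[0,0,0],[-0.0015,-0.001,0.0018],1],[[0,0,0],[-0.0015,-0.001,0.0018],1]]'

```text
time: 14.5
tool_pos: [0.6625, -0.0075, 0.0772]
tcp_rot: [3.141, -0.0, 1.588]
force: [0.4, -0.2, 0.2]
width: 0.0545
gripper_force: 0.0
```

jog_arm --rows '[[[0,0,0],[0,0,-0.003],1],[[0,0,0],[0,0,-0.02],1],[[0,0,0],[0,0,-0.045],1],[[0,0,0],[0,0,-0.075],1],[[0,0,0],[0,0,-0.11],1],[[0,0,5],[0.01,-0.01,-0.13],1],[[0,0,10],[0.04,-0.025,-0.13],1],[[0,0,16],[0.07,-0.045,-0.13],1]]'

```text
time: 15.17
tool_pos: [0.6176, 0.0607, 0.2094]
tcp_rot: [3.137, -0.002, 1.301]
force: [-0.8, 1.6, -1.1]
width: 0.0881
gripper_force: 0.0
```

```bash
python3 - <<'E'
from h import *
go(.498,.3615,.18,10)
grab("top","t6");grab("side","s6")
E
```

```text
t15.17 pos [0.6176 0.0607 0.2094] yaw 74.5 ->turn [ 0.2 -0.2 64.5] shift [ 0.258  -0.1956  0.0289]
```

jog_arm --rows '[[[0,0,6],[0.032,-0.024,0],1],[[0,0,12],[0.064,-0.048,0],1],[[0,0,18],[0.096,-0.072,0],1],[[0,0,24],[0.128,-0.097,0],1],[[0,0,31],[0.16,-0.121,0],1],[[0,0,38],[0.192,-0.145,0],1],[[0,0,45],[0.225,-0.17,0.0],1],[[0,0,52],[0.254,-0.192,0.01],1]]'

```text
time: 15.93
tool_pos: [0.4963, 0.3599, 0.1987]
tcp_rot: [-3.14, -0.003, 0.397]
force: [0.8, -0.3, -0.1]
width: 0.0883
gripper_force: 0.0
```

```bash
python3 - <<'E'
from h import *
go(.498,.3615,.115,10)
E
```

```text
t15.93 pos [0.4963 0.3599 0.1987] yaw 22.8 ->turn [-0.1 -0.2 12.8] shift [ 0.002  -0.0007  0.0837]
```

jog_arm --rows '[[[0,0,4],[0.002,-0.001,0.015],1],[[0,0,8],[0.002,-0.001,0.03],1],[[0,0,12.8],[0.002,-0.001,0.045],1],[[0,0,12.8],[0.002,-0.001,0.06],1],[[0,0,12.8],[0.002,-0.001,0.075],1],[[0,0,12.8],[0.002,-0.001,0.084],1],[[0,0,12.8],[0.002,-0.001,0.084],1],[[0,0,12.8],[0.002,-0.001,0.084],1]]'

```text
time: 16.6
tool_pos: [0.4982, 0.3581, 0.1129]
tcp_rot: [3.141, 0.0, 0.178]
force: [0.3, 0.2, -0.1]
width: 0.088
gripper_force: 0.0
```

```bash
python3 - <<'E'
from h import *
a=grab("side","s7"); 
x=robot.get_state()["tool_pos"]; print(x)
c=viewer.get_calibration("side");T=np.linalg.inv(c["cam_to_world"])
def pr(p):
  q=T@np.r_[p,1]; return ((q[:2]/q[2]*[c["fx"],c["fy"]]+[c["cx"],c["cy"]]-[190,140])*6).round()
print("rim centre if aligned",pr([x[0],x[1],.055]),"rim est",pr([.498,.3615,.055]), "handle tips at yaw 0,10,20",[pr([x[0]+.062*np.cos(t),x[1]+.062*np.sin(t),.07]) for t in(0,.175,.35)])
i=cv2.resize(a[140:200,190:260],(420,360),interpolation=2)
j=cv2.resize(cv2.imread("pics/s6.png")[150:200,320:380],(360,300),interpolation=2); j=cv2.copyMakeBorder(j,0,60,0,0,0)
cv2.imwrite("pics/c7.png",np.hstack([i,j]))
E
```

```text
[0.49856967 0.35831644 0.11352686]
rim centre if aligned [202. 134.] rim est [197. 132.] handle tips at yaw 0,10,20 [array([295.,  61.]), array([281.,  54.]), array([265.,  48.])]
```

View pics/c7.png

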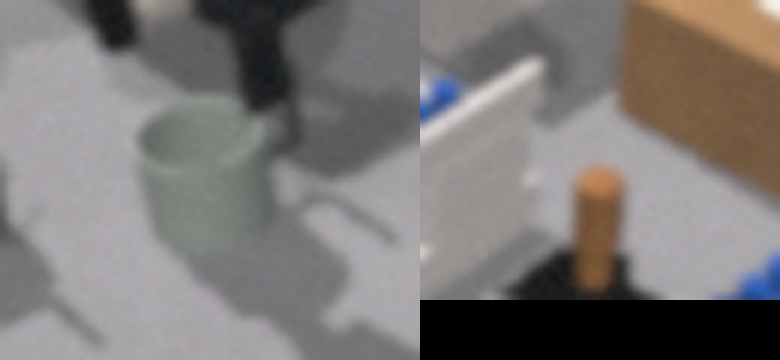

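The rim is centred at crop (203,135), matching the projected jaw axis at (202,134). The second crop shows the stamp upright on the pad. Lower and grip.

jog_arm --rows '[[[0,0,0],[0,0,0.015],1],[[0,0,0],[0,0,0.03],1],[[0,0,0],[0,0,0.045],1],[[0,0,0],[0,0,0.058],1],[[0,0,0],[0,0,0.0635],1],[[0,0,0],[0,0,0.0635],1],[[0,0,0],[0,0,0.0635],0],[[0,0,0],[0,0,0.0635],0]]'

```text
time: 17.32
tool_pos: [0.4985, 0.3587, 0.05]
tcp_rot: [-3.141, -0.001, 0.178]
force: [-0.1, 0.7, -1.0]
width: 0.0769
gripper_force: 0.5
```

jog_arm --rows '[[[0,0,0],[0,0,0],0],[[0,0,0],[0,0,0],0],[[0,0,0],[0,0,-0.003],0],[[0,0,0],[0,0,-0.02],0],[[0,0,0],[0,0,-0.045],0],[[0,0,0],[0,0,-0.08],0],[[0,0,0],[0,0,-0.11],0],[[0,0,0],[0,0,-0.14],0]]'

```text
time: 17.98
tool_pos: [0.4981, 0.3577, 0.1923]
tcp_rot: [3.142, -0.001, 0.177]
force: [0.2, 1.0, -1.7]
width: 0.0669
gripper_force: 30.0
```

```bash
python3 - <<'E'
from h import *
go(.536,-.159,.20,92); go(.46,.16,.20,50)
E
```

```text
t17.98 pos [0.4981 0.3577 0.1923] yaw 10.1 ->turn [  0.   -0.  -81.9] shift [-0.0535  0.5154 -0.0077]
t17.98 pos [0.4981 0.3577 0.1923] yaw 10.1 ->turn [  0.   -0.  -39.9] shift [-0.0722  0.188  -0.0077]
```

jog_arm --rows '[[[0,0,-4],[-0.003,0.03,0],0],[[0,0,-9],[-0.006,0.065,0],0],[[0,0,-14],[-0.01,0.1,0],0],[[0,0,-19],[-0.014,0.138,0],0],[[0,0,-25],[-0.018,0.176,0],0],[[0,0,-31],[-0.022,0.214,0],0],[[0,0,-37],[-0.026,0.252,0],0],[[0,0,-43],[-0.03,0.29,0],0]]'

```text
time: 18.65
tool_pos: [0.5195, 0.0654, 0.1908]
tcp_rot: [3.141, -0.001, 0.933]
force: [0.6, 0.5, -2.2]
width: 0.0666
gripper_force: 30.0
```

```bash
python3 - <<'E'
from h import *
go(.536,-.158,.15,94)
E
```

```text
t18.65 pos [0.5195 0.0654 0.1908] yaw 53.4 ->turn [  0.   -0.  -40.6] shift [-0.1696  0.1463  0.0407]
```

jog_arm --rows '[[[0,0,-6],[-0.025,0.022,0],0],[[0,0,-12],[-0.05,0.043,0],0],[[0,0,-18],[-0.075,0.065,0],0],[[0,0,-24],[-0.1,0.086,0],0],[[0,0,-30],[-0.125,0.108,0],0],[[0,0,-36],[-0.15,0.13,0.005],0],[[0,0,-40.6],[-0.169,0.146,0.02],0],[[0,0,-40.6],[-0.169,0.146,0.04],0]]'

```text
time: 19.32
tool_pos: [0.5356, -0.1636, 0.1523]
tcp_rot: [3.137, 0.006, 1.632]
force: [-0.2, -0.4, -2.4]
width: 0.0671
gripper_force: 30.0
```

```bash
python3 - <<'E'
from h import *
a=grab("side","s8"); cv2.imwrite("pics/c8.png",cv2.resize(a[150:280,260:450],(760,520),interpolation=2))
go(.536,-.158,.06,94)
E
```

```text
t19.37 pos [ 0.5331 -0.1592  0.1476] yaw 93.5 ->turn [-0.1  0.1 -0.5] shift [0.0012 0.0031 0.0876]
```

View pics/c8.png

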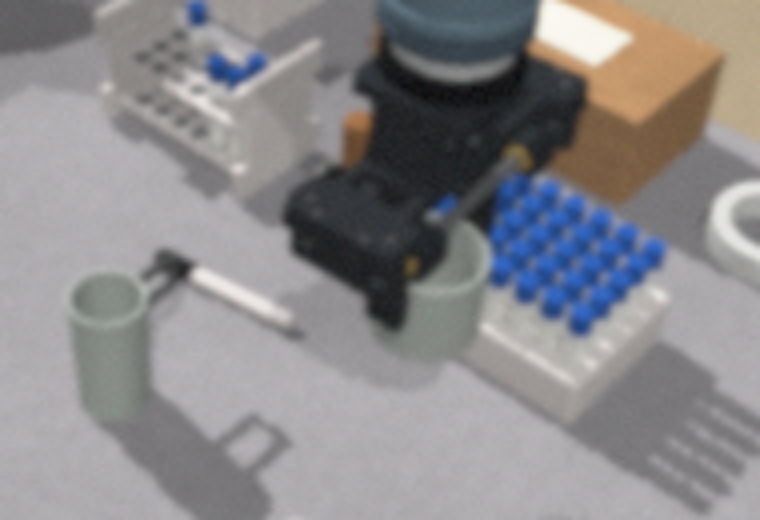

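The cup hangs level at crop (430,300), about 10 cm up and in front of the tray. Its handle is hidden behind the gripper on the rack side.

jog_arm --rows '[[[0,0,-0.5],[0.001,0.003,0.015],0],[[0,0,-0.5],[0.001,0.003,0.03],0],[[0,0,-0.5],[0.001,0.003,0.045],0],[[0,0,-0.5],[0.001,0.003,0.06],0],[[0,0,-0.5],[0.001,0.003,0.075],0],[[0,0,-0.5],[0.001,0.003,0.087],0],[[0,0,-0.5],[0.001,0.003,0.09],0],[[0,0,-0.5],[0.001,0.003,0.09],0]]'

```text
time: 20.03
tool_pos: [0.5379, -0.1535, 0.0595]
tcp_rot: [-3.14, -0.0, 1.646]
force: [-0.2, 0.7, -1.9]
width: 0.067
gripper_force: 30.0
```

jog_arm --rows '[[[0,0,0],[0,0,0],0],[[0,0,0],[0,0,0.002],0],[[0,0,0],[0,0,0.003],0],[[0,0,0],[0,0,0.004],0],[[0,0,0],[0,0,0.005],0],[[0,0,0],[0,0,0.005],0],[[0,0,0],[0,0,0.005],0],[[0,0,0],[0,0,0.005],0]]'

```text
time: 20.7
tool_pos: [0.5383, -0.1539, 0.0546]
tcp_rot: [-3.142, -0.0, 1.646]
force: [0.5, 0.1, -2.2]
width: 0.0669
gripper_force: 30.0
```

jog_arm --rows '[[[0,0,0],[-0.002,-0.001,0],0],[[0,0,0],[-0.0035,-0.002,0.001],0],[[0,0,0],[-0.0035,-0.002,0.002],0],[[0,0,0],[-0.0035,-0.002,0.003],0],[[0,0,0],[-0.0035,-0.002,0.004],0],[[0,0,0],[-0.0035,-0.002,0.0045],0],[[0,0,0],[-0.0035,-0.002,0.0045],0],[[0,0,0],[-0.0035,-0.002,0.0045],0]]'

```text
time: 21.37
tool_pos: [0.5365, -0.1576, 0.0502]
tcp_rot: [-3.142, 0.0, 1.646]
force: [-1.5, 0.4, 1.1]
width: 0.067
gripper_force: 30.0
```

jog_arm --rows '[[[0,0,0],[0,0,0],1],[[0,0,0],[0,0,0],1],[[0,0,0],[0,0,0],1],[[0,0,0],[0,0,0],1],[[0,0,0],[0,0,-0.005],1],[[0,0,0],[0,0,-0.02],1],[[0,0,0],[0,0,-0.05],1],[[0,0,0],[0,0,-0.085],1]]'

```text
time: 22.03
tool_pos: [0.5352, -0.1572, 0.1349]
tcp_rot: [-3.138, -0.001, 1.645]
force: [0.5, 1.4, 0.3]
width: 0.0884
gripper_force: 0.0
```

```bash
python3 - <<'E'
from h import *
go(.429,-.009,.2,181)
E
```

```text
t22.03 pos [ 0.5352 -0.1572  0.1349] yaw 94.3 ->turn [ -0.1  -0.2 -86.7] shift [ 0.1558 -0.0951 -0.0646]
```

jog_arm --rows '[[[0,0,-6],[0,0,-0.025],1],[[0,0,-13],[0.015,-0.01,-0.05],1],[[0,0,-20],[0.04,-0.025,-0.065],1],[[0,0,-27],[0.065,-0.04,-0.065],1],[[0,0,-34],[0.09,-0.055,-0.065],1],[[0,0,-41],[0.115,-0.07,-0.065],1],[[0,0,-48],[0.14,-0.085,-0.065],1],[[0,0,-55],[0.156,-0.095,-0.065],1]]'

```text
time: 22.7
tool_pos: [0.4285, -0.0071, 0.2003]
tcp_rot: [3.141, -0.001, 2.613]
force: [0.6, 0.2, -0.5]
width: 0.0882
gripper_force: 0.0
```

```bash
python3 - <<'E'
from h import *
go(.429,-.009,.135,181)
E
```

```text
t22.70 pos [ 0.4285 -0.0071  0.2003] yaw 149.7 ->turn [  0.   -0.  -31.3] shift [-0.0015 -0.0014  0.0653]
```

jog_arm --rows '[[[0,0,-6],[0,0,0.01],1],[[0,0,-12],[0,0,0.02],1],[[0,0,-18],[-0.001,-0.001,0.03],1],[[0,0,-24],[-0.001,-0.001,0.04],1],[[0,0,-31.3],[-0.0015,-0.0015,0.05],1],[[0,0,-31.3],[-0.0015,-0.0015,0.06],1],[[0,0,-31.3],[-0.0015,-0.0015,0.065],1],[[0,0,-31.3],[-0.0015,-0.0015,0.065],1]]'

```text
time: 23.37
tool_pos: [0.4301, -0.0113, 0.1345]
tcp_rot: [-3.141, -0.001, -3.132]
force: [-0.1, 0.3, 0.2]
width: 0.0879
gripper_force: 0.0
```

```bash
python3 - <<'E'
from h import *
a=grab("side","s9");b=grab("top","t9")
x=robot.get_state()["tool_pos"]; print(x)
c=viewer.get_calibration("side");T=np.linalg.inv(c["cam_to_world"])
def pr(p):
  q=T@np.r_[p,1]; return ((q[:2]/q[2]*[c["fx"],c["fy"]]+[c["cx"],c["cy"]]-[250,170])*4).round()
print("rim if aligned",pr([x[0],x[1],.09]),"est",pr([.429,-.0085,.09]))
i=cv2.resize(a[170:280,250:350],(400,440),interpolation=2)
j=cv2.resize(b[140:250,300:400],(400,440),interpolation=2)
cv2.imwrite("pics/c9.png",np.hstack([i,j]))
go(.429,-.009,.076,181)
E
```

```text
[ 0.43085699 -0.01117538  0.13536431]
rim if aligned [153. 217.] est [147. 217.]
t23.47 pos [ 0.4309 -0.0112  0.1354] yaw -179.5 ->turn [-0.   0.  -0.5] shift [0.0018 0.0022 0.0594]
```

View pics/c9.png

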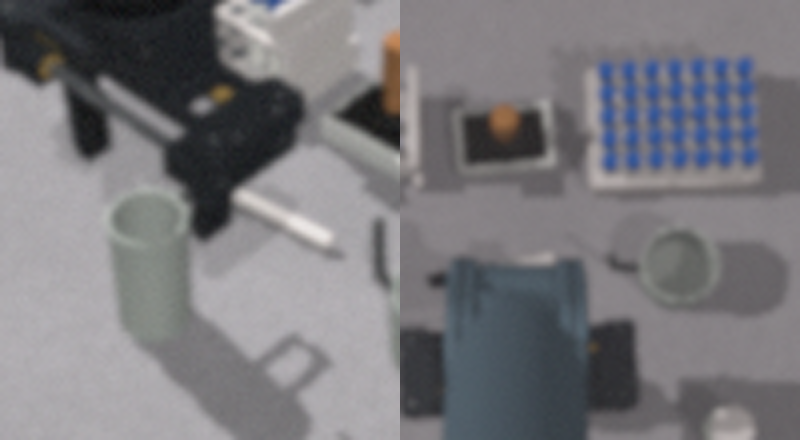

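The narrow cup's rim is at crop (148,217), with the jaw axis at (153,217). On the right, the wide cup stands before the tray at (680,265), its handle pointing left, and the stamp is upright on the pad.

jog_arm --rows '[[[0,0,0],[0.0015,0.001,0.01],1],[[0,0,0],[0.0015,0.002,0.025],1],[[0,0,0],[0.0015,0.002,0.04],1],[[0,0,0],[0.0015,0.002,0.054],1],[[0,0,0],[0.0015,0.002,0.0595],1],[[0,0,0],[0.0015,0.002,0.0595],0],[[0,0,0],[0.0015,0.002,0.0595],0],[[0,0,0],[0.0015,0.002,0.0595],0]]'

```text
time: 24.13
tool_pos: [0.4298, -0.0091, 0.0763]
tcp_rot: [3.142, 0.001, -3.132]
force: [-0.5, -1.3, -0.7]
width: 0.07
gripper_force: 0.0
```

jog_arm --rows '[[[0,0,0],[0,0,0],0],[[0,0,0],[0,0,0],0],[[0,0,0],[0,0,0],0],[[0,0,0],[0,0,0],0],[[0,0,0],[0,0,-0.003],0],[[0,0,0],[0,0,-0.02],0],[[0,0,0],[0,0,-0.045],0],[[0,0,0],[0,0,-0.08],0]]'

```text
time: 24.8
tool_pos: [0.4272, -0.0094, 0.155]
tcp_rot: [-3.141, -0.005, -3.131]
force: [0.0, 0.7, -1.4]
width: 0.049
gripper_force: 29.8
```

```bash
python3 - <<'E'
from h import *
p=plane("top",(370,206),.055); h=plane("top",(353.7,203.7),.07); print("wide",p,"handle",np.degrees(np.arctan2(*(h-p)[[1,0]])))
t=lambda x,y:(300+(x-400)/4,140+y/4)
print("tray front",plane("top",t(590,190),0),plane("top",t(760,186),0), plane("top",t(590,180),.04))
go(.536,-.157,.2,91)
E
```

```text
wide [ 0.53451741 -0.15900546  0.055     ] handle 82.72572889380362
tray front [ 0.61419745 -0.08621393  0.        ] [ 0.61287979 -0.2395538   0.        ] [ 0.61477984 -0.08463818  0.04      ]
t24.80 pos [ 0.4272 -0.0094  0.155 ] yaw -179.4 ->turn [-0.3 -0.2 89.6] shift [-0.107  -0.1488 -0.0454]
```

jog_arm --rows '[[[0,0,3],[0,0,-0.02],0],[[0,0,9],[-0.01,-0.015,-0.035],0],[[0,0,15],[-0.02,-0.03,-0.045],0],[[0,0,21],[-0.033,-0.045,-0.045],0],[[0,0,28],[-0.046,-0.062,-0.045],0],[[0,0,35],[-0.058,-0.08,-0.045],0],[[0,0,42],[-0.07,-0.097,-0.045],0],[[0,0,49],[-0.08,-0.112,-0.045],0]]'

```text
time: 25.47
tool_pos: [0.5106, -0.1215, 0.2006]
tcp_rot: [-3.141, 0.0, 2.29]
force: [0.5, 1.0, -1.5]
width: 0.0491
gripper_force: 29.8
```

```bash
python3 - <<'E'
from h import *
go(.5355,-.158,.17,88)
E
```

```text
t25.47 pos [ 0.5106 -0.1215  0.2006] yaw 131.2 ->turn [-0.   0.  43.2] shift [-0.0439 -0.0053  0.0306]
```

jog_arm --rows '[[[0,0,6],[-0.008,-0.001,0],0],[[0,0,12],[-0.016,-0.002,0],0],[[0,0,18],[-0.024,-0.003,0.0],0],[[0,0,24],[-0.032,-0.004,0.005],0],[[0,0,31],[-0.04,-0.005,0.01],0],[[0,0,38],[-0.044,-0.005,0.02],0],[[0,0,43.2],[-0.044,-0.005,0.03],0],[[0,0,43.2],[-0.044,-0.005,0.03],0]]'

```text
time: 26.13
tool_pos: [0.5344, -0.1561, 0.1687]
tcp_rot: [-3.138, -0.0, 1.539]
force: [0.1, 0.2, -1.9]
width: 0.049
gripper_force: 29.8
```

jog_arm --rows '[[[0,0,0],[0,0,0],0],[[0,0,0],[0,0,0],0],[[0,0,0],[0,0,0.005],0],[[0,0,0],[0,0,0.01],0],[[0,0,0],[0,0,0.015],0],[[0,0,0],[0,0,0.015],0],[[0,0,0],[0,0,0.015],0],[[0,0,0],[0,0,0.015],0]]'

```text
time: 26.8
tool_pos: [0.5358, -0.1566, 0.1556]
tcp_rot: [3.142, 0.0, 1.543]
force: [-0.1, 0.0, -1.2]
width: 0.0492
gripper_force: 29.8
```

```bash
python3 - <<'E'
from h import *
go(.5355,-.158,.08,88)
a=grab("side","s10"); cv2.imwrite("pics/c10.png",cv2.resize(a[170:270,320:420],(600,600),interpolation=2))
c=viewer.get_calibration("side");T=np.linalg.inv(c["cam_to_world"])
def pr(p):
  q=T@np.r_[p,1]; return ((q[:2]/q[2]*[c["fx"],c["fy"]]+[c["cx"],c["cy"]]-[320,170])*6).round()
x=robot.get_state()["tool_pos"]
print("wide rim est",pr([.5355,-.158,.055]),"narrow foot",pr([x[0],x[1],x[2]-.076]),"narrow rim",pr([x[0],x[1],x[2]+.014]))
E
```

```text
t26.80 pos [ 0.5358 -0.1566  0.1556] yaw 88.4 ->turn [0.  0.  0.4] shift [-0.0014 -0.0003  0.0756]
wide rim est [252. 434.] narrow foot [255. 389.] narrow rim [274. 221.]
```

View pics/c10.png

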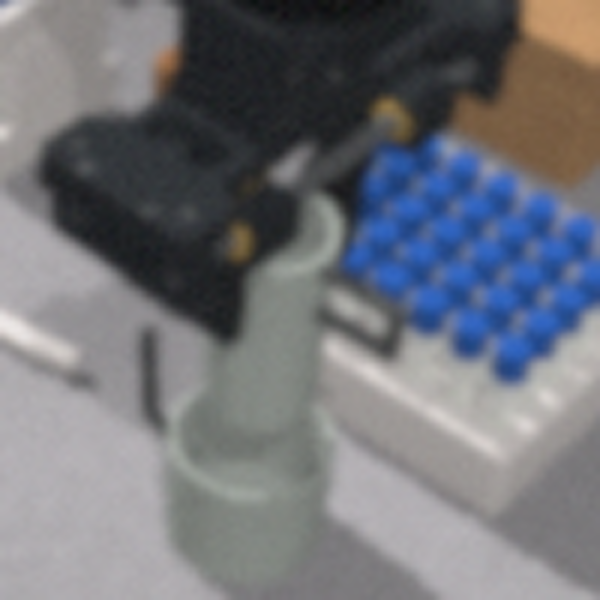

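The narrow cup's foot is at about crop (260,395) over the wide rim centred at (249,440). The handles point opposite ways, to (150,370) and (380,320). I nudge 3 mm to the robot's side and lower.

jog_arm --rows '[[[0,0,0.4],[0,-0.003,0],0],[[0,0,0.4],[0.0005,-0.003,0.01],0],[[0,0,0.4],[0.0005,-0.003,0.02],0],[[0,0,0.4],[0.0005,-0.003,0.03],0],[[0,0,0.4],[0.0005,-0.003,0.04],0],[[0,0,0.4],[0.0005,-0.003,0.05],0],[[0,0,0.4],[0.0005,-0.003,0.058],0],[[0,0,0.4],[0.0005,-0.003,0.065],0]]'

```text
time: 27.52
tool_pos: [0.5324, -0.1559, 0.0892]
tcp_rot: [-3.141, -0.0, 1.536]
force: [-0.4, 0.0, -1.5]
width: 0.049
gripper_force: 29.8
```

jog_arm --rows '[[[0,0,0],[0,0,0.001],0],[[0,0,0],[0,0,0.002],0],[[0,0,0],[0,0,0.004],0],[[0,0,0],[0,0,0.006],0],[[0,0,0],[0,0,0.0075],0],[[0,0,0],[0,0,0.009],0],[[0,0,0],[0,0,0.009],0],[[0,0,0],[0,0,0.009],0]]'

```text
time: 28.18
tool_pos: [0.5328, -0.1559, 0.0816]
tcp_rot: [3.142, -0.0, 1.536]
force: [-0.0, -1.2, -1.7]
width: 0.0489
gripper_force: 29.8
```

jog_arm --rows '[[[0,0,0],[0,0,0.0007],0],[[0,0,0],[0,0,0.0015],0],[[0,0,0],[0,0,0.0015],0],[[0,0,0],[0,0,0.0015],1],[[0,0,0],[0,0,0.0015],1],[[0,0,0],[0,0,0.0015],1],[[0,0,0],[0,0,0.0015],1],[[0,0,0],[0,0,0.0015],1]]'

```text
time: 28.85
tool_pos: [0.5328, -0.156, 0.0801]
tcp_rot: [3.142, -0.0, 1.536]
force: [0.6, -0.0, 0.3]
width: 0.0801
gripper_force: 0.0
```

jog_arm --rows '[[[0,0,0],[0,0,-0.003],1],[[0,0,0],[0,0,-0.02],1],[[0,0,0],[0,0,-0.05],1],[[0,0,0],[0,0,-0.085],1],[[0,0,0],[0,-0.02,-0.12],1],[[0,0,0],[0.0,-0.05,-0.15],1],[[0,0,0],[0.0,-0.075,-0.17],1],[[0,0,0],[0.0,-0.09,-0.18],1]]'

```text
time: 29.52
tool_pos: [0.4412, -0.1535, 0.2622]
tcp_rot: [3.139, -0.001, 1.534]
force: [0.4, -0.1, 0.3]
width: 0.0882
gripper_force: 0.0
```

```bash
python3 - <<'E'
from h import *
a=grab("side","s11");b=grab("top","t11")
i=cv2.resize(a[160:270,310:420],(400,400),interpolation=2)
j=cv2.resize(b[140:240,300:400],(400,400),interpolation=2)
cv2.imwrite("pics/c11.png",np.hstack([i,j])); print(robot.get_state()["tool_pos"])
E
```

```text
[ 0.44166061 -0.15314566  0.2617488 ]
```

View pics/c11.png

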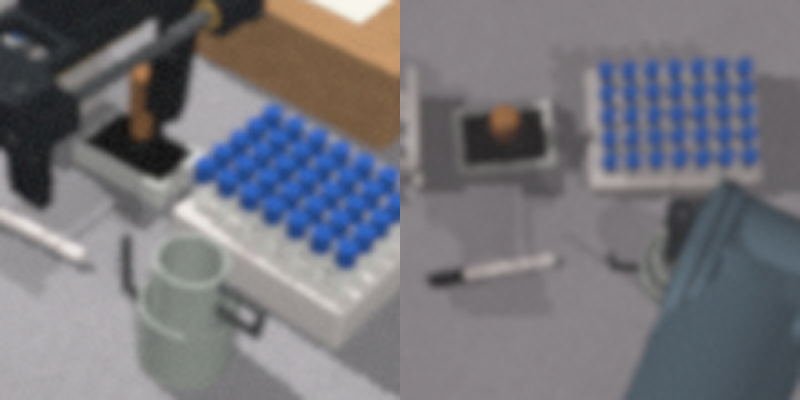

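The narrow cup is seated in the wide one, handles left and right. The stamp stands at (142,100) in the side crop and (504,118) in the top one. I do one numeric check, then hand in.

```bash
python3 - <<'E'
from h import *
for n,p in(("top",(326,168.5)),("side",(349,178.8))): print(plane(n,p,.096))
for q in((457,107),(552,101),(556,168),(461,173)): print(plane("top",(300+(q[0]-400)/4,140+q[1]/4),.02).round(4))
E
```

```text
[ 0.66300565 -0.01041642  0.096     ]
[ 0.66209887 -0.00613718  0.096     ]
[0.6902 0.0314 0.02  ]
[ 0.6929 -0.0543  0.02  ]
[ 0.6311 -0.0557  0.02  ]
[0.6293 0.0294 0.02  ]
```

```bash
python3 -c "
from plant import ticket
print(ticket.sign_off())"
```

```text
the job is handed in; nothing more can be done
None
```

I handed the job in at about 30 s on the robot's clock: pad midway between tray and rack, stamp upright on it, and the narrow cup nested in the wide one in front of the tray, handles opposite. Final pictures put the stamp within about 5 mm of the pad's middle; I did not re-measure the jars, but nothing I did touched them.

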